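# Unscrew the filler cap of a stovetop boiler and lay it on the plate

### The job

Unscrew the black filler cap of the steel boiler counter-clockwise, turn by turn, without straining it: follow it as it rises and never pull or press it hard against its thread. When the thread lets it go, keep hold of it, lift it clear, and set it down gently, right way up (open side down), in the middle of the side plate; let it go there without dropping it, and leave the plate and everything else where they stand.

Things in the scene. Friction and masses are not known exactly. Their poses are not given: they have to be found in the camera images.
- boiler: squat round stovetop boiler of bare steel, 140 mm across, on one of the two front grates; heavy, it does not move or turn. Origin: centre of its underside, z up. Its sloping shoulder ends at 102 mm in an upright filler neck under the cap. A black grip stands out 100 mm along its own +x. Screwed home, the cap's underside is 110 mm above the boiler's underside; the shoulder falls away outward.
- neck_top (a point): centre of the top of the boiler's filler neck, 138 mm above the boiler's underside. Neck 30 mm across, 35 mm long, with a coarse raised right-hand thread of several starts, 38 mm across; how fast it rises must be felt (more than 8 mm per turn). Play about 1 mm along the axis and sideways. Once out of the thread the cap must still be lifted about 12 mm to clear the neck; if let go there it rests on the neck.
- cap_mid (a point): centre (half-way up) of the boiler's screw cap: ribbed, black, round, 50 mm across, 34 mm high, open below, about 60 g, z up; three lugs inside near its lower edge run under the threads. Not tightened at the start. Counter-clockwise from above (+ yaw) undoes it: a little over one full turn, so several regrasps, rising with the thread; where it comes free must be felt. It stays where it is when let go part-way.
- plate: round white side plate with a thin line round its rim, 170 mm across, 17 mm high at the rim, 260 g, loose, on the other front burner grate. Origin: centre of its underside, z up. Its flat middle is about 90 mm across and 9 mm above its underside.
- kettle: red cordless kettle, 152x213x227 mm, bystander, loose. Origin: centre of its underside.
- oil_bottle: tall oil bottle, 62x62x237 mm, bystander, loose. Origin: centre of its underside.
- mug: mug with a handle, 118x82x98 mm, bystander, loose. Origin: centre of its underside.
- spice_jar: small red spice jar with a black cap, 41x43x115 mm, bystander, loose. Origin: centre of its underside.
- pepper_mill: wooden pepper mill, 58x58x150 mm, bystander, loose. Origin: centre of its underside.
- tea_box: square dark tea box, 71x73x81 mm, bystander, loose. Origin: centre of its underside.
- supplement: small white jar with a pale ribbed lid, 54x55x96 mm, bystander, loose. Origin: centre of its underside.
Mind the look-alikes: they are no part of the job. There is more than one size of the part that bears cap_mid; the job needs the larger.

How it is judged:
By the outcome, as a careful person would: the job done as asked, in the order asked, and still so for the second after the job is handed in, with the robot touching nothing.
It also fails if it takes over 72 s, if anything falls off the work surface, if the arm or the gripper's body presses on something with over 40 N, if the wrist force passes 120 N, or if a joint passes its speed limit or range.

### The arm

A 6-joint arm with a two-finger parallel gripper is mounted at the origin on a cart in front of the work surface, level with it; the furniture and walls round the work are solid. World frame = base frame: x ahead of the robot, y to its left, z up, the work surface at z = 0. Lengths are in m, angles in rad, forces in N, time in s.
With the tool pointing down it reaches from about 0.35 to 0.85 m from the base axis. Payload 8.1 kg.
Tool frame: the origin (TCP) lies at the centre of the arm's flange, where the gripper is bolted on; the fingertips stand 186 mm ahead of it and the grasp point (between the pads) lies 167 mm ahead of it; z points along the fingers, y is the line along which they close (so a half turn about z gives the same grasp; the last joint's range is limited). The gripper opens to 93 mm and grips with 3 to 60 N. Pads are 15 mm wide; open, the fingers measure 128 mm over their backs; the gripper's body (75 mm by 188 mm) begins 65 mm behind the grasp point.
Start: joints at [1.077, 0.13, 1.488, -0, 1.523, -0.085], TCP at [0.238, 0.551, 0.405] pointing down, gripper open.
Joint ranges: [-2.96, 2.96], [-0.89, 2.26], [0.02, 2.5], [-1.34, 4.48], [0, 2.73], [-2.66, 2.66]. Speed limits (rad/s): [2.39, 2.39, 2.79, 3.14, 3.14, 3.14].

### API

Orientations are given as a rotation vector (axis times angle).
In Python, from plant import read_state, read_camera, camera_params, robot gives the robot as it stands.
- The arm moves only by the tool carry_out, never from a script. Its argument "targets" is a list of rows, each an object of numbers: "hand": the opening in per cent of the stroke, from 0 (shut) to 100 (fully open); "x", "y", "z": the shift along the tool's x, y, z in m; "ax", "ay", "az": the turn, a rotation vector about the tool's x, y, z in rad. In form: [{"hand": .., "x": .., "y": .., "z": .., "ax": .., "ay": .., "az": ..}, ...]. A call has 1 to 8 rows; each row is the pose to reach, as a shift and turn from the pose commanded when the call began, along the tool's axes at that moment; what a row does not reach only later rows make up. A row lasts 1/8 s, in which the tool goes at most 62.5 mm and 10.7 degrees, less where a joint would pass 70% of its speed; a pose out of reach is approached as far as the arm can. A call with a gripper value outside its range is refused whole. The fingers move at their own pace and stop on an object; "newtons" is the grip in N (left out, the last holds). Time passes only in rows, so rows that repeat a pose let the fingers close. It gives the time, the measured TCP pose, the force, the opening and the grip force at its end, in the units of the state.
- read_state(): the state, without advancing time (a new reading comes with each control period).
- read_camera(name): name is "side" or "top" or "wrist"; returns (picture, depth): 420x560x3 uint8, blue, green, red; 420x560 float32, m along the optical axis (not along the pixel's ray), 0 where there is no reading.
- camera_params(name): a dict with "fx", "fy", "cx", "cy" (pixels), "position" and "rotation" of the camera in the world. Camera axes: x right, y up, looking along -z (the intrinsics and any distortion apply to the point x, -y, -z); pixel columns grow to the right and rows downward; lengths in m; the calibration is good to about 2 mm. A picture is of the moment at which its call begins: read the wrist's pose just before it. camera_params takes no time and is no camera call; for the wrist camera it gives the pose at the moment of the call.
- robot.close_job(): hands the job in; it is judged then, once.
The state is a dict: "t": time; "q": joint angles; "dq": joint speeds; "joint_torque": joint torques, N m; "tool_pos": TCP position; "orientation": TCP orientation; "force": force on the tool from outside, world axes, zero at the start; "wrist_torque": the same for the moment, N m; "opening": finger opening in m; "gripper_force": force on a finger pad.
Only numpy, scipy, OpenCV 4.12 (cv2) and the standard library are available. Lean on these libraries where they do the work, as an engineer would, in place of code of your own. Each camera call takes 0.05 s, during which the arm holds its last target. There are 200 camera calls.

## Working session

There is one attempt and no reset: what is moved stays moved. The work goes in short steps, Python scripts to look and compute and a tool call to move; the robot and the scene stay as the last step left them, time stands still between calls to the robot, and variables do not carry over. Pictures are saved under pics/ and viewed, at most 10 in all, crops included, and the job is handed in when it is done.

Besides the shell and the picture viewer there is one more tool, called as a command line: name --argument value ..., lists and objects as JSON in quotes. carry_out: Moves the arm, as the interface text tells. Its arguments: {"type":"object","properties":{"targets":{"type":"array","items":{"type":"object","properties":{"hand":{"type":"number"},"x":{"type":"number"},"y":{"type":"number"},"z":{"type":"number"},"ax":{"type":"number"},"ay":{"type":"number"},"az":{"type":"number"}}}},"newtons":{"type":"number"}},"required":["targets"]}

```bash
ls; mkdir -p pics
cat > h.py <<'E'
import numpy as np,cv2
from plant import read_state, read_camera, camera_params, robot
def grab(n):
    p=camera_params(n); im,d=read_camera(n); return p,im,d
def px2w(p,u,v,d):
    c=np.array([(u-p['cx'])/p['fx']*d,-(v-p['cy'])/p['fy']*d,-d])
    return np.array(p['position'])+np.array(p['rotation'])@c
def w2px(p,w):
    c=np.array(p['rotation']).T@(np.array(w)-np.array(p['position']))
    return p['cx']+p['fx']*c[0]/-c[2], p['cy']+p['fy']*c[1]/c[2]
E
python3 - <<'E'
from h import *
np.set_printoptions(precision=4,suppress=True)
s=read_state()
for k in s: print(k,s[k])
for n in("top","side"):
    p,im,d=grab(n);print(n,p);cv2.imwrite(f'pics/{n}0.png',im);np.save(f'{n}0.npy',d)
E
```

```text
pics
t 0.0
q [ 1.0766  0.1311  1.4893  0.      1.523  -0.0854]
dq [-0.0009 -0.0012  0.0022 -0.0005  0.0004  0.0006]
joint_torque [  0.0005 -55.9862 -49.1744   0.0766   0.0358  -0.0001]
tool_pos [0.2384 0.5504 0.4037]
orientation [-0.6375 -3.0757  0.0028]
force [ 0.3961 -0.3667  0.2026]
wrist_torque [-0.0769  0.0042 -0.0017]
gripper_force 0.0
opening 0.09251405830289097
top {'fx': 540.2914272649037, 'fy': 540.2914272649037, 'cx': 282.4605554847199, 'cy': 218.6943852208409, 'position': array([ 0.2886, -0.0633,  1.2585]), 'rotation': array([ 0.1669, -0.1812, -1.638 ])}
side {'fx': 379.86042856012546, 'fy': 379.86042856012546, 'cx': 284.5469386230825, 'cy': 206.05556236203734, 'position': array([0.3632, 0.5518, 0.8071]), 'rotation': array([ 0.1458, -1.0525, -2.6891])}
```

Run:
```python
s=open('h.py').read().replace("np.array(p['rotation'])","R(p)")
s+="\ndef R(p): return cv2.Rodrigues(np.array(p['rotation'],float))[0]\n"
open('h.py','w').write(s)
```

```text
(no output)
```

View pics/top0.png

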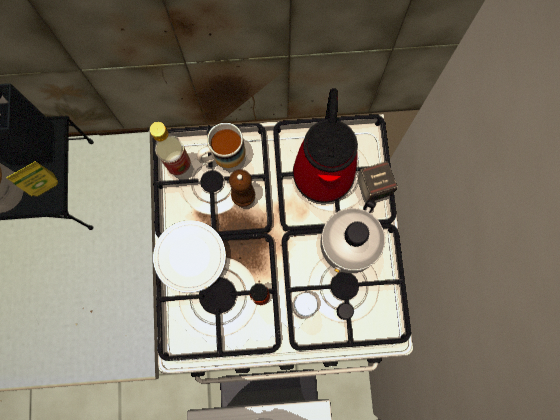

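View pics/side0.png

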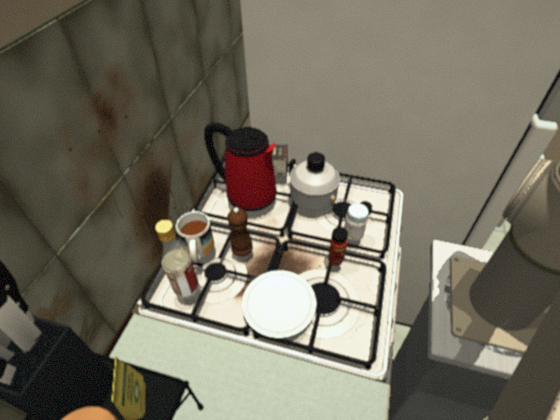

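Run:
```python
from h import *
np.set_printoptions(precision=4,suppress=True)
p=camera_params('top');d=np.load('top0.npy');im=cv2.imread('pics/top0.png')
for n,u,v in [('cap',357,234),('boiler shoulder',345,257),('grip',369,207),('small',345,311),('spice',260,291),('supp',306,303),('tea',377,180),('plate',190,257),('grate',305,273),('kettle top',332,140),('mill',240,178)]:
    print(n,px2w(p,u,v,np.median(d[v-1:v+2,u-1:u+2])))
V,U=np.mgrid[0:420,0:560]
c=np.stack([(U-p['cx'])/p['fx']*d,-(V-p['cy'])/p['fy']*d,-d],-1)
W=c@R(p).T+p['position'];np.save('W.npy',W)
# cap-top
w=W[215:255,335:380].reshape(-1,3);z=px2w(p,357,234,d[234,357])[2]
m=abs(w[:,2]-z)<.008;print('captop',m.sum(),w[m].min(0),w[m].max(0),(w[m].min(0)+w[m].max(0))/2)
q=W[210:305,145:235].reshape(-1,3);m=(q[:,2]>.02)&(q[:,2]<.06);
b=im[210:305,145:235].reshape(-1,3).min(1)>150
m&=b;print('plate',m.sum(),np.percentile(q[m],[1,50,99],axis=0))
# boiler outline z
q=W[205:275,315:390].reshape(-1,3);m=(q[:,2]>.06)&(q[:,2]<.12);print(np.percentile(q[m],[1,50,99],axis=0))
s=cv2.resize(im[190:330,240:400],None,fx=5,fy=4.28,interpolation=cv2.INTER_CUBIC);cv2.imwrite('pics/crop.png',s)
```

```text
cap [ 0.4918 -0.2362  0.1456]
boiler shoulder [ 0.4526 -0.2129  0.0934]
grip [ 0.5675 -0.2831  0.0616]
small [ 0.34   -0.2094  0.0257]
spice [ 0.391  -0.0245  0.1149]
supp [ 0.36   -0.1199  0.0955]
tea [ 0.625  -0.305   0.0787]
plate [0.4914 0.1368 0.0086]
grate [ 0.4397 -0.1301 -0.0392]
kettle top [ 0.679  -0.1953  0.2115]
mill [0.6316 0.0014 0.1476]
captop 408 [ 0.4726 -0.263   0.1387] [ 0.5207 -0.2133  0.1503] [ 0.4966 -0.2382  0.1445]
plate 73 [[0.4155 0.0562 0.02  ]
 [0.5224 0.1248 0.0209]
 [0.5734 0.2189 0.0235]]
[[ 0.4294 -0.3038  0.0665]
 [ 0.4864 -0.2301  0.0911]
 [ 0.5654 -0.1711  0.1038]]
```

View pics/crop.png

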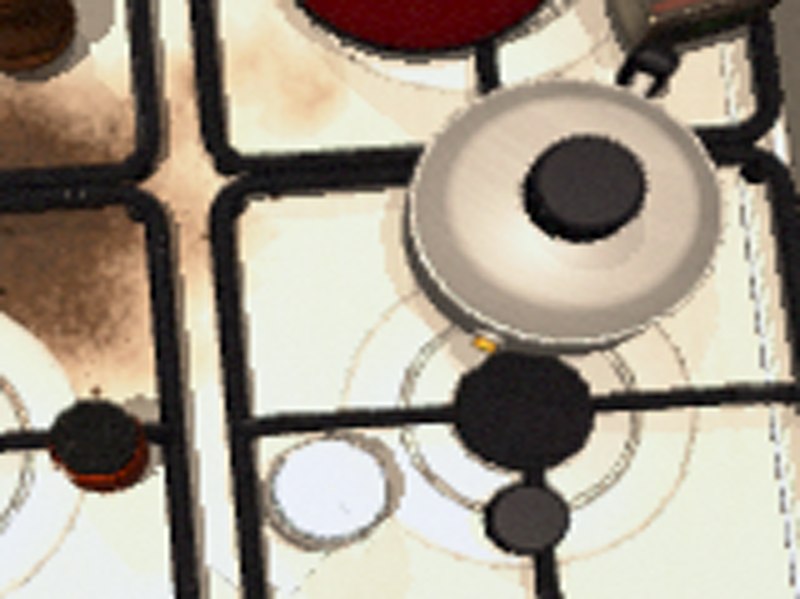

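Run:
```python
from h import *
np.set_printoptions(precision=4,suppress=True)
W=np.load('W.npy')
w=W[210:260,330:385].reshape(-1,3);w=w[abs(w[:,2]-.1445)<.02]
print(np.histogram(w[:,2],bins=10))
(m)=w[w[:,2]>.1415];c,r=cv2.minEnclosingCircle(m[:,:2].astype(np.float32));print(c,r,m.mean(0),len(m))
q=W.reshape(-1,3)
k=(q[:,2]>.15)&(q[:,1]<-.25)&(q[:,0]<.65)&(q[:,0]>.3);print('wall',q[k][:,1].max() if k.any() else 0, k.sum())
k=(q[:,2]>.19)&(np.hypot(q[:,0]-.495,q[:,1]+.238)<.16);print('near tall',k.sum(),q[k][:5])
k=(q[:,2]>.16)&(q[:,2]<.24)&(q[:,0]<.75)&(q[:,1]<-.1);print('kettle',q[k].min(0),q[k].max(0))
for z0 in(.24,.3,.4):
  k=(q[:,2]>z0)&(q[:,0]<.8);print(z0,k.sum(),q[k].min(0) if k.any() else 0)
print(W[235,395:420:5])
```

```text
(array([  9,   5,   8,   5,  12,  23,  90, 187,  98,  15]), array([0.125 , 0.1275, 0.13  , 0.1326, 0.1351, 0.1376, 0.1402, 0.1427,
       0.1452, 0.1478, 0.1503]))
(0.4963569641113281, -0.23709599673748016) 0.024021077901124954 [ 0.496  -0.2375  0.1445] 358
wall -0.38282329671975096 33474
near tall 12667 [[ 0.5603 -0.384   0.7258]
 [ 0.5595 -0.3843  0.7249]
 [ 0.5588 -0.3846  0.724 ]
 [ 0.5573 -0.3852  0.7202]
 [ 0.5552 -0.3839  0.7241]]
kettle [ 0.1149 -0.3869  0.16  ] [ 0.75   -0.1329  0.24  ]
0.24 49337 [ 0.1259 -0.3872  0.24  ]
0.3 44967 [ 0.1345 -0.3872  0.3   ]
0.4 36959 [ 0.1475 -0.3872  0.4   ]
[[ 0.5097 -0.349  -0.0027]
 [ 0.5276 -0.3863 -0.1103]
 [ 0.516  -0.3841 -0.049 ]
 [ 0.508  -0.386  -0.0083]
 [ 0.498  -0.3839  0.0446]]
```

```bash
cat >> h.py <<'E'
def rel(x,y,z,yaw=None):
    "remaining shift in tool axes to a world TCP position; yaw = direction of tool y"
    s=read_state();M=cv2.Rodrigues(np.array(s['orientation'],float))[0]
    v=M.T@(np.array([x,y,z])-s['tool_pos']);cy=np.arctan2(M[1,1],M[0,1])
    print('shift',v.round(4),'yaw',round(cy,3),'q6',round(s['q'][5],3),'tilt',M[:2,2].round(4),'pos',np.round(s['tool_pos'],4),'F',np.round(s['force'],2),'T',np.round(s['wrist_torque'],3),'t',round(s['t'],2))
E
python3 - <<'E'
from h import *
rel(.496,-.237,.42)
s=read_state();M=cv2.Rodrigues(np.array(s['orientation'],float))[0];p=camera_params('wrist')
print('cam in tool',M.T@(np.array(p['position'])-s['tool_pos']),M.T@R(p))
E
```

```text
shift [-0.5494 -0.6201 -0.0152] yaw 1.162 q6 -0.085 tilt [-0.0008 -0.0015] pos [0.2384 0.5504 0.4038] F [ 0.38  0.13 -0.88] T [-0.047 -0.037 -0.021] t 0.1
cam in tool [ 0.07471527 -0.00040541  0.0195528 ] [[-1.01579020e-03  9.62431102e-01  2.71524110e-01]
 [ 9.99999482e-01  9.61277269e-04  3.33769739e-04]
 [ 6.02204227e-05  2.71524308e-01 -9.62431580e-01]]
```

carry_out --targets '[{"hand":80,"x":-0.036,"y":-0.041,"z":-0.003,"az":0.18},{"hand":80,"x":-0.073,"y":-0.083,"z":-0.006,"az":0.36},{"hand":80,"x":-0.11,"y":-0.124,"z":-0.009,"az":0.54},{"hand":80,"x":-0.146,"y":-0.165,"z":-0.012,"az":0.72},{"hand":80,"x":-0.183,"y":-0.206,"z":-0.015,"az":0.9},{"hand":80,"x":-0.219,"y":-0.248,"z":-0.015,"az":1.08},{"hand":80,"x":-0.256,"y":-0.289,"z":-0.015,"az":1.26},{"hand":80,"x":-0.292,"y":-0.33,"z":-0.015,"az":1.44}]'

```text
schema error: expected keys hand, x, y, z, ax, ay, az
```

```bash
python3 -c "
from h import *
rel(.496,-.237,.42)"
```

```text
shift [-0.5494 -0.6201 -0.0152] yaw 1.162 q6 -0.085 tilt [-0.0008 -0.0015] pos [0.2384 0.5504 0.4038] F [ 0.38  0.13 -0.88] T [-0.047 -0.037 -0.021] t 0.1
```

carry_out --targets '[{"hand":80,"x":-0.036,"y":-0.041,"z":-0.003,"ax":0,"ay":0,"az":0.18},{"hand":80,"x":-0.073,"y":-0.083,"z":-0.006,"ax":0,"ay":0,"az":0.36},{"hand":80,"x":-0.11,"y":-0.124,"z":-0.009,"ax":0,"ay":0,"az":0.54},{"hand":80,"x":-0.146,"y":-0.165,"z":-0.012,"ax":0,"ay":0,"az":0.72},{"hand":80,"x":-0.183,"y":-0.206,"z":-0.015,"ax":0,"ay":0,"az":0.9},{"hand":80,"x":-0.219,"y":-0.248,"z":-0.015,"ax":0,"ay":0,"az":1.08},{"hand":80,"x":-0.256,"y":-0.289,"z":-0.015,"ax":0,"ay":0,"az":1.26},{"hand":80,"x":-0.292,"y":-0.33,"z":-0.015,"ax":0,"ay":0,"az":1.44}]'

```text
t: 1.1
tool_pos: [0.3753, 0.13, 0.4195]
orientation: [2.513, 1.885, 0.0]
force: [0.4, 0.2, 0.6]
opening: 0.0745
gripper_force: 0.0
```

```bash
python3 -c "
from h import *
rel(.496,-.237,.42)"
```

```text
shift [-0.3185  0.2186 -0.0004] yaw -0.284 q6 0.488 tilt [0.0002 0.    ] pos [0.3753 0.13   0.4195] F [0.36 0.21 0.58] T [-0.026  0.063  0.057] t 1.1
```

carry_out --targets '[{"hand":80,"x":-0.04,"y":0.027,"z":0,"ax":0,"ay":0,"az":0.18},{"hand":80,"x":-0.08,"y":0.055,"z":0,"ax":0,"ay":0,"az":0.36},{"hand":80,"x":-0.12,"y":0.082,"z":0,"ax":0,"ay":0,"az":0.54},{"hand":80,"x":-0.16,"y":0.11,"z":0,"ax":0,"ay":0,"az":0.72},{"hand":80,"x":-0.2,"y":0.137,"z":0,"ax":0,"ay":0,"az":0.9},{"hand":80,"x":-0.24,"y":0.165,"z":0,"ax":0,"ay":0,"az":1.08},{"hand":80,"x":-0.28,"y":0.192,"z":0,"ax":0,"ay":0,"az":1.26},{"hand":80,"x":-0.3185,"y":0.2186,"z":0,"ax":0,"ay":0,"az":1.44}]'

```text
t: 2.1
tool_pos: [0.4982, -0.2362, 0.4192]
orientation: [-3.132, 0.241, 0.001]
force: [0.7, 0.7, 0.3]
opening: 0.0744
gripper_force: 0.0
```

carry_out --targets '[{"hand":80,"x":0,"y":0,"z":0,"ax":0,"ay":0,"az":0.18},{"hand":80,"x":0,"y":0,"z":0,"ax":0,"ay":0,"az":0.36},{"hand":80,"x":0,"y":0,"z":0,"ax":0,"ay":0,"az":0.54},{"hand":80,"x":0,"y":0,"z":0,"ax":0,"ay":0,"az":0.72},{"hand":80,"x":0,"y":0,"z":0,"ax":0,"ay":0,"az":0.9},{"hand":80,"x":0,"y":0,"z":0,"ax":0,"ay":0,"az":1.08},{"hand":80,"x":0,"y":0,"z":0,"ax":0,"ay":0,"az":1.16},{"hand":80,"x":0,"y":0,"z":0,"ax":0,"ay":0,"az":1.16}]'

```text
t: 3.1
tool_pos: [0.4979, -0.2345, 0.4193]
orientation: [2.495, -1.909, -0.001]
force: [-0.7, -0.4, 0.7]
opening: 0.0745
gripper_force: 0.0
```

```bash
cat > capfix.py <<'E'
from h import *
import sys
np.set_printoptions(precision=4,suppress=True)
p,im,d=grab('wrist');cv2.imwrite(sys.argv[1],im)
V,U=np.mgrid[0:420,0:560]
W=np.stack([(U-p['cx'])/p['fx']*d,-(V-p['cy'])/p['fy']*d,-d],-1)@R(p).T+p['position']
q=W[(d>0)&(np.hypot(W[...,0]-.496,W[...,1]+.237)<.045)]
t=q[q[:,2]>.12];zt=np.median(t[:,2]);m=t[abs(t[:,2]-zt)<.003]
c,r=cv2.minEnclosingCircle(m[:,:2].astype(np.float32));print('cap top z',zt,'n',len(m),'circle',c,r,'mean',m.mean(0))
u=np.array([w2px(p,x) for x in m[::50]]);print('px',u.mean(0))
rel(c[0],c[1],.297)
E
python3 capfix.py pics/w1.png
```

```text
cap top z 0.3369129805607545 n 7114 circle (0.5027851462364197, -0.25126972794532776) 0.040576402097940445 mean [ 0.5026 -0.2616  0.3354]
px [288.007  327.6713]
shift [ 0.0175 -0.0003  0.1223] yaw -2.876 q6 2.343 tilt [-0.0006  0.0004] pos [ 0.498  -0.2345  0.4194] F [ 1.08 -0.03  0.61] T [0.058 0.137 0.002] t 3.15
```

```bash
sed -i 's/q\[q\[:,2\]>.12\]/q[(q[:,2]>.12)\&(q[:,2]<.18)]/' capfix.py; python3 capfix.py pics/w2.png
```

```text
cap top z 0.14413872070693043 n 2126 circle (0.4955384433269501, -0.23983502388000488) 0.02449219673871994 mean [ 0.4963 -0.2405  0.1442]
px [276.6279 208.9535]
shift [0.0045 0.0037 0.1224] yaw -2.876 q6 2.343 tilt [-0.0005  0.0003] pos [ 0.498  -0.2345  0.4194] F [-0.19 -0.02 -0.37] T [0.068 0.09  0.043] t 3.2
```

View pics/w1.png

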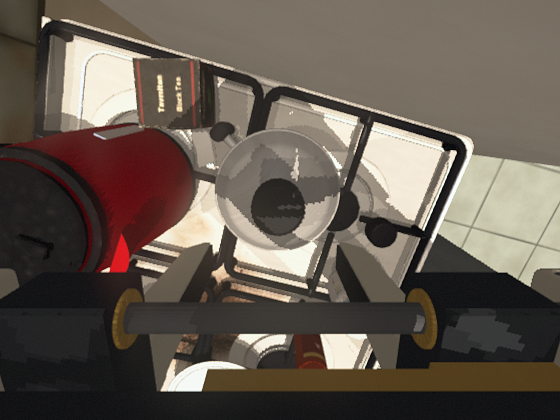

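```bash
python3 -c "
from h import *
q=np.load('W.npy').reshape(-1,3)
for z in (.12,.15,.185):
  k=(q[:,2]>z)&(q[:,2]<.24)&(q[:,1]>-.37)&(q[:,0]>.52);print(z,np.hypot(q[k,0]-.496,q[k,1]+.239).min())"
```

```text
0.12 0.02472577587679574
0.15 0.11340884125068044
0.185 0.11340884125068044
```

carry_out --targets '[{"hand":80,"x":0.0038,"y":0.003,"z":0.02,"ax":0,"ay":0,"az":0},{"hand":80,"x":0.0038,"y":0.003,"z":0.045,"ax":0,"ay":0,"az":0},{"hand":80,"x":0.0038,"y":0.003,"z":0.07,"ax":0,"ay":0,"az":0},{"hand":80,"x":0.0038,"y":0.003,"z":0.09,"ax":0,"ay":0,"az":0},{"hand":80,"x":0.0038,"y":0.003,"z":0.105,"ax":0,"ay":0,"az":0},{"hand":80,"x":0.0038,"y":0.003,"z":0.115,"ax":0,"ay":0,"az":0},{"hand":80,"x":0.0038,"y":0.003,"z":0.122,"ax":0,"ay":0,"az":0},{"hand":80,"x":0.0038,"y":0.003,"z":0.122,"ax":0,"ay":0,"az":0}]'

```text
t: 4.2
tool_pos: [0.4962, -0.239, 0.2976]
orientation: [2.494, -1.91, -0.0]
force: [-0.5, -0.4, 0.5]
opening: 0.0744
gripper_force: 0.0
```

```bash
python3 -c "
from h import *
rel(.496,-.239,.297)"
```

```text
shift [-0.0001  0.0002  0.0006] yaw -2.878 q6 2.336 tilt [-0.0002  0.0001] pos [ 0.4962 -0.239   0.2976] F [-0.52 -0.43  0.47] T [ 0.078  0.069 -0.018] t 4.2
```

carry_out --targets '[{"hand":60,"x":0,"y":0,"z":0,"ax":0,"ay":0,"az":0},{"hand":55,"x":0,"y":0,"z":0,"ax":0,"ay":0,"az":0},{"hand":50,"x":0,"y":0,"z":0,"ax":0,"ay":0,"az":0},{"hand":45,"x":0,"y":0,"z":0,"ax":0,"ay":0,"az":0},{"hand":40,"x":0,"y":0,"z":0,"ax":0,"ay":0,"az":0},{"hand":40,"x":0,"y":0,"z":0,"ax":0,"ay":0,"az":0}]' --newtons 12

```text
t: 4.95
tool_pos: [0.4962, -0.2391, 0.2981]
orientation: [-2.494, 1.91, -0.001]
force: [-0.8, -0.4, 3.9]
opening: 0.0488
gripper_force: 12.0
```

```bash
python3 -c "
from h import *
rel(.496,-.239,.297)"
```

```text
shift [-0.0002  0.0002  0.0011] yaw -2.878 q6 2.336 tilt [ 0.0005 -0.0003] pos [ 0.4962 -0.2391  0.2981] F [-0.84 -0.39  3.85] T [ 0.123  0.267 -0.008] t 4.95
```

carry_out --targets '[{"hand":40,"x":0,"y":0,"z":-0.0006,"ax":0,"ay":0,"az":-0.12},{"hand":40,"x":0,"y":0,"z":-0.0009,"ax":0,"ay":0,"az":-0.24},{"hand":40,"x":0,"y":0,"z":-0.0012,"ax":0,"ay":0,"az":-0.36},{"hand":40,"x":0,"y":0,"z":-0.0015,"ax":0,"ay":0,"az":-0.48}]'

```text
t: 5.45
tool_pos: [0.496, -0.2389, 0.2987]
orientation: [-2.879, 1.257, 0.001]
force: [0.1, 0.0, -1.2]
opening: 0.0487
gripper_force: 12.0
```

```bash
python3 -c "
from h import *
rel(.496,-.239,.297)"
```

```text
shift [0.0001 0.     0.0017] yaw -2.394 q6 1.852 tilt [-0.0007  0.0005] pos [ 0.496  -0.2389  0.2987] F [ 0.1   0.05 -1.23] T [0.029 0.103 0.021] t 5.45
```

carry_out --targets '[{"hand":40,"x":0,"y":0,"z":-0.0003,"ax":0,"ay":0,"az":-0.16},{"hand":40,"x":0,"y":0,"z":-0.0006,"ax":0,"ay":0,"az":-0.32},{"hand":40,"x":0,"y":0,"z":-0.0009,"ax":0,"ay":0,"az":-0.48},{"hand":40,"x":0,"y":0,"z":-0.0012,"ax":0,"ay":0,"az":-0.64},{"hand":40,"x":0,"y":0,"z":-0.0015,"ax":0,"ay":0,"az":-0.8}]'

```text
t: 6.08
tool_pos: [0.4962, -0.2389, 0.3006]
orientation: [-3.141, 0.034, 0.0]
force: [0.7, -0.2, 1.3]
opening: 0.0486
gripper_force: 12.0
```

```bash
python3 -c "
from h import *
rel(.496,-.239,.297)"
```

```text
shift [-0.0002  0.0001  0.0036] yaw -1.593 q6 1.051 tilt [-0.      0.0003] pos [ 0.4962 -0.2389  0.3006] F [ 0.74 -0.24  1.35] T [ 0.083  0.088 -0.02 ] t 6.08
```

carry_out --targets '[{"hand":40,"x":0,"y":0,"z":-0.0005,"ax":0,"ay":0,"az":-0.16},{"hand":40,"x":0,"y":0,"z":-0.0009,"ax":0,"ay":0,"az":-0.32},{"hand":40,"x":0,"y":0,"z":-0.0013,"ax":0,"ay":0,"az":-0.48},{"hand":40,"x":0,"y":0,"z":-0.0017,"ax":0,"ay":0,"az":-0.64},{"hand":40,"x":0,"y":0,"z":-0.002,"ax":0,"ay":0,"az":-0.8}]'

```text
t: 6.7
tool_pos: [0.4962, -0.2388, 0.3026]
orientation: [-2.906, -1.191, -0.001]
force: [1.5, 2.1, 1.3]
opening: 0.0483
gripper_force: 12.0
```

```bash
python3 -c "
from h import *
rel(.496,-.239,.297)"
```

```text
shift [-0.0003 -0.      0.0056] yaw -0.793 q6 0.251 tilt [0.0002 0.0006] pos [ 0.4962 -0.2388  0.3026] F [1.54 2.1  1.33] T [ 0.222  0.006 -0.084] t 6.7
```

carry_out --targets '[{"hand":40,"x":0.0002,"y":0,"z":-0.0005,"ax":0,"ay":0,"az":-0.16},{"hand":40,"x":0.0004,"y":0,"z":-0.001,"ax":0,"ay":0,"az":-0.32},{"hand":40,"x":0.0004,"y":0,"z":-0.0014,"ax":0,"ay":0,"az":-0.48},{"hand":40,"x":0.0004,"y":0,"z":-0.0018,"ax":0,"ay":0,"az":-0.64},{"hand":40,"x":0.0004,"y":0,"z":-0.0022,"ax":0,"ay":0,"az":-0.8}]'

```text
t: 7.32
tool_pos: [0.4964, -0.2383, 0.3047]
orientation: [-2.212, -2.229, -0.001]
force: [-0.8, 2.3, 2.3]
opening: 0.0485
gripper_force: 12.0
```

```bash
python3 -c "
from h import *
rel(.496,-.239,.297)"
```

```text
shift [-0.0007 -0.0004  0.0077] yaw 0.007 q6 -0.549 tilt [-0.0004  0.0011] pos [ 0.4964 -0.2383  0.3047] F [-0.82  2.34  2.27] T [ 0.374  0.114 -0.077] t 7.33
```

carry_out --targets '[{"hand":40,"x":0.0002,"y":0,"z":-0.0006,"ax":0,"ay":0,"az":-0.16},{"hand":40,"x":0.0004,"y":0,"z":-0.0011,"ax":0,"ay":0,"az":-0.32},{"hand":40,"x":0.0004,"y":0,"z":-0.0016,"ax":0,"ay":0,"az":-0.48},{"hand":40,"x":0.0004,"y":0,"z":-0.002,"ax":0,"ay":0,"az":-0.64},{"hand":40,"x":0.0004,"y":0,"z":-0.0024,"ax":0,"ay":0,"az":-0.8}]'

```text
t: 7.95
tool_pos: [0.4962, -0.238, 0.3069]
orientation: [-1.17, -2.914, -0.001]
force: [-1.5, 1.1, 0.9]
opening: 0.0486
gripper_force: 12.0
```

```bash
python3 -c "
from h import *
rel(.496,-.239,.297)"
```

```text
shift [-0.0005 -0.0008  0.0099] yaw 0.807 q6 -1.348 tilt [-0.0011  0.0009] pos [ 0.4962 -0.238   0.3069] F [-1.48  1.09  0.91] T [ 0.134  0.238 -0.032] t 7.95
```

carry_out --targets '[{"hand":40,"x":0,"y":0,"z":-0.0004,"ax":0,"ay":0,"az":-0.16},{"hand":40,"x":0,"y":0,"z":-0.0008,"ax":0,"ay":0,"az":-0.32},{"hand":40,"x":0,"y":0,"z":-0.0012,"ax":0,"ay":0,"az":-0.48},{"hand":40,"x":0,"y":0,"z":-0.0016,"ax":0,"ay":0,"az":-0.64},{"hand":40,"x":0,"y":0,"z":-0.002,"ax":0,"ay":0,"az":-0.8},{"hand":40,"x":0,"y":0,"z":-0.0024,"ax":0,"ay":0,"az":-0.96}]'

```text
t: 8.7
tool_pos: [0.496, -0.2382, 0.3093]
orientation: [0.308, -3.125, -0.001]
force: [-2.8, 0.5, 2.5]
opening: 0.0485
gripper_force: 12.0
```

```bash
python3 -c "
from h import *
rel(.496,-.239,.297)"
```

```text
shift [ 0.0002 -0.0008  0.0123] yaw 1.767 q6 -2.308 tilt [-0.0015  0.0006] pos [ 0.496  -0.2382  0.3093] F [-2.84  0.52  2.45] T [0.058 0.544 0.006] t 8.7
```

carry_out --targets '[{"hand":40,"x":0,"y":0,"z":-0.0003,"ax":0,"ay":0,"az":0},{"hand":60,"x":0,"y":0,"z":-0.0003,"ax":0,"ay":0,"az":0},{"hand":70,"x":0,"y":0,"z":-0.0003,"ax":0,"ay":0,"az":0},{"hand":70,"x":0,"y":0,"z":-0.0003,"ax":0,"ay":0,"az":0}]'

```text
t: 9.2
tool_pos: [0.4965, -0.2383, 0.3101]
orientation: [-0.298, 3.127, -0.0]
force: [0.7, -0.5, 1.2]
opening: 0.0644
gripper_force: 0.0
```

carry_out --targets '[{"hand":75,"x":0,"y":0,"z":0,"ax":0,"ay":0,"az":0.18},{"hand":75,"x":0,"y":0,"z":0,"ax":0,"ay":0,"az":0.36},{"hand":75,"x":0,"y":0,"z":0,"ax":0,"ay":0,"az":0.54},{"hand":75,"x":0,"y":0,"z":0,"ax":0,"ay":0,"az":0.72},{"hand":75,"x":0,"y":0,"z":0,"ax":0,"ay":0,"az":0.9},{"hand":75,"x":0,"y":0,"z":0,"ax":0,"ay":0,"az":1.08},{"hand":75,"x":0,"y":0,"z":0,"ax":0,"ay":0,"az":1.26},{"hand":75,"x":0,"y":0,"z":0,"ax":0,"ay":0,"az":1.44}]'

```text
t: 10.2
tool_pos: [0.4965, -0.2383, 0.3101]
orientation: [1.845, 2.543, 0.0]
force: [-0.4, -0.2, 0.2]
opening: 0.0698
gripper_force: 0.0
```

carry_out --targets '[{"hand":75,"x":0,"y":0,"z":0,"ax":0,"ay":0,"az":0.18},{"hand":75,"x":0,"y":0,"z":0,"ax":0,"ay":0,"az":0.36},{"hand":75,"x":0,"y":0,"z":0,"ax":0,"ay":0,"az":0.54},{"hand":75,"x":0,"y":0,"z":0,"ax":0,"ay":0,"az":0.72},{"hand":75,"x":0,"y":0,"z":0,"ax":0,"ay":0,"az":0.9},{"hand":75,"x":0,"y":0,"z":0,"ax":0,"ay":0,"az":1.08},{"hand":75,"x":0,"y":0,"z":0,"ax":0,"ay":0,"az":1.26},{"hand":75,"x":0,"y":0,"z":0,"ax":0,"ay":0,"az":1.44}]'

```text
t: 11.2
tool_pos: [0.4965, -0.2383, 0.3101]
orientation: [3.064, 0.695, 0.0]
force: [0.3, -0.3, 0.7]
opening: 0.0698
gripper_force: 0.0
```

carry_out --targets '[{"hand":75,"x":0,"y":0,"z":0,"ax":0,"ay":0,"az":0.18},{"hand":75,"x":0,"y":0,"z":0,"ax":0,"ay":0,"az":0.36},{"hand":75,"x":0,"y":0,"z":0,"ax":0,"ay":0,"az":0.54},{"hand":75,"x":0,"y":0,"z":0,"ax":0,"ay":0,"az":0.72},{"hand":75,"x":0,"y":0,"z":0,"ax":0,"ay":0,"az":0.9},{"hand":75,"x":0,"y":0,"z":0,"ax":0,"ay":0,"az":1.08},{"hand":75,"x":0,"y":0,"z":0,"ax":0,"ay":0,"az":1.26},{"hand":75,"x":0,"y":0,"z":0,"ax":0,"ay":0,"az":1.26}]'

```text
t: 12.2
tool_pos: [0.4965, -0.2383, 0.3101]
orientation: [-2.89, 1.233, -0.0]
force: [0.3, -0.3, -0.1]
opening: 0.0695
gripper_force: 0.0
```

```bash
python3 -c "
from h import *
rel(.496,-.2385,.309)"; python3 capfix.py pics/w3.png
```

```text
shift [-0.0002  0.0005  0.0011] yaw -2.377 q6 1.837 tilt [ 0.0002 -0.0001] pos [ 0.4965 -0.2383  0.3101] F [ 0.29 -0.29 -0.15] T [0.066 0.147 0.004] t 12.2
cap top z 0.15542645445790298 n 5601 circle (0.5036875605583191, -0.24497489631175995) 0.04364166408777237 mean [ 0.5012 -0.2428  0.1555]
px [271.3097 271.4248]
shift [ 0.0098 -0.0006  0.0131] yaw -2.374 q6 1.834 tilt [ 0.0002 -0.    ] pos [ 0.4965 -0.2383  0.3101] F [ 0.34 -0.54  0.44] T [ 0.061  0.077 -0.102] t 12.25
```

carry_out --targets '[{"hand":60,"x":0,"y":0,"z":0.0005,"ax":0,"ay":0,"az":0},{"hand":55,"x":0,"y":0,"z":0.0005,"ax":0,"ay":0,"az":0},{"hand":50,"x":0,"y":0,"z":0.0005,"ax":0,"ay":0,"az":0},{"hand":45,"x":0,"y":0,"z":0.0005,"ax":0,"ay":0,"az":0},{"hand":40,"x":0,"y":0,"z":0.0005,"ax":0,"ay":0,"az":0},{"hand":40,"x":0,"y":0,"z":0.0005,"ax":0,"ay":0,"az":0}]' --newtons 12

```text
t: 13.0
tool_pos: [0.4964, -0.2383, 0.3096]
orientation: [2.889, -1.234, 0.0]
force: [0.1, -0.1, 0.2]
opening: 0.0489
gripper_force: 12.0
```

```bash
python3 -c "
from h import *
rel(.496,-.239,.297)"
```

```text
shift [0.0002 0.0008 0.0126] yaw -2.378 q6 1.837 tilt [ 0. -0.] pos [ 0.4964 -0.2383  0.3096] F [ 0.15 -0.09  0.19] T [0.074 0.198 0.005] t 13.0
```

carry_out --targets '[{"hand":40,"x":0,"y":0,"z":-0.0004,"ax":0,"ay":0,"az":-0.16},{"hand":40,"x":0,"y":0,"z":-0.0008,"ax":0,"ay":0,"az":-0.32},{"hand":40,"x":0,"y":0,"z":-0.0012,"ax":0,"ay":0,"az":-0.48},{"hand":40,"x":0,"y":0,"z":-0.0016,"ax":0,"ay":0,"az":-0.64},{"hand":40,"x":0,"y":0,"z":-0.002,"ax":0,"ay":0,"az":-0.8}]'

```text
t: 13.62
tool_pos: [0.4965, -0.2383, 0.3116]
orientation: [-3.141, 0.003, -0.0]
force: [-0.7, 0.6, 0.4]
opening: 0.0489
gripper_force: 12.0
```

```bash
python3 -c "
from h import *
rel(.496,-.239,.297)"
```

```text
shift [-0.0005  0.0007  0.0146] yaw -1.573 q6 1.032 tilt [0.0001 0.0002] pos [ 0.4965 -0.2383  0.3116] F [-0.73  0.56  0.36] T [0.171 0.227 0.024] t 13.62
```

carry_out --targets '[{"hand":40,"x":0,"y":0,"z":-0.0004,"ax":0,"ay":0,"az":-0.16},{"hand":40,"x":0,"y":0,"z":-0.0008,"ax":0,"ay":0,"az":-0.32},{"hand":40,"x":0,"y":0,"z":-0.0012,"ax":0,"ay":0,"az":-0.48},{"hand":40,"x":0,"y":0,"z":-0.0015,"ax":0,"ay":0,"az":-0.64},{"hand":40,"x":0,"y":0,"z":-0.0019,"ax":0,"ay":0,"az":-0.8}]'

```text
t: 14.25
tool_pos: [0.4964, -0.2382, 0.3136]
orientation: [-2.894, -1.221, 0.0]
force: [-0.4, 1.7, 1.6]
opening: 0.0486
gripper_force: 12.0
```

```bash
python3 -c "
from h import *
rel(.496,-.239,.297)"
```

```text
shift [-0.0009  0.0003  0.0166] yaw -0.773 q6 0.232 tilt [-0.0002  0.0004] pos [ 0.4964 -0.2382  0.3136] F [-0.43  1.67  1.61] T [ 0.201  0.33  -0.043] t 14.25
```

carry_out --targets '[{"hand":40,"x":0,"y":0,"z":-0.0005,"ax":0,"ay":0,"az":-0.16},{"hand":40,"x":0,"y":0,"z":-0.0009,"ax":0,"ay":0,"az":-0.32},{"hand":40,"x":0,"y":0,"z":-0.0013,"ax":0,"ay":0,"az":-0.48},{"hand":40,"x":0,"y":0,"z":-0.0017,"ax":0,"ay":0,"az":-0.64}]'

```text
t: 14.75
tool_pos: [0.4963, -0.2383, 0.3153]
orientation: [-2.364, -2.069, 0.0]
force: [-1.6, 1.2, 2.6]
opening: 0.0486
gripper_force: 12.0
```

```bash
python3 -c "
from h import *
rel(.496,-.239,.297)"
```

```text
shift [-0.0007 -0.0002  0.0183] yaw -0.133 q6 -0.408 tilt [-0.0004  0.0001] pos [ 0.4963 -0.2383  0.3153] F [-1.55  1.17  2.56] T [ 0.044  0.33  -0.065] t 14.75
```

carry_out --targets '[{"hand":40,"x":0,"y":0,"z":-0.0006,"ax":0,"ay":0,"az":-0.14},{"hand":40,"x":0,"y":0,"z":-0.001,"ax":0,"ay":0,"az":-0.28},{"hand":40,"x":0,"y":0,"z":-0.0013,"ax":0,"ay":0,"az":-0.42},{"hand":40,"x":0,"y":0,"z":-0.0016,"ax":0,"ay":0,"az":-0.56}]'

```text
t: 15.25
tool_pos: [0.4964, -0.2384, 0.3168]
orientation: [-1.701, -2.641, 0.0]
force: [-1.1, 0.5, 1.3]
opening: 0.0489
gripper_force: 12.0
```

```bash
python3 -c "
from h import *
rel(.496,-.239,.297)"
```

```text
shift [-0.0004 -0.0006  0.0198] yaw 0.427 q6 -0.967 tilt [-0.0002 -0.0001] pos [ 0.4964 -0.2384  0.3168] F [-1.07  0.53  1.25] T [-0.079  0.334  0.033] t 15.25
```

carry_out --targets '[{"hand":40,"x":0,"y":0,"z":-0.0004,"ax":0,"ay":0,"az":-0.14},{"hand":40,"x":0,"y":0,"z":-0.0008,"ax":0,"ay":0,"az":-0.28},{"hand":40,"x":0,"y":0,"z":-0.0011,"ax":0,"ay":0,"az":-0.42},{"hand":40,"x":0,"y":0,"z":-0.0014,"ax":0,"ay":0,"az":-0.56}]'

```text
t: 15.75
tool_pos: [0.4964, -0.2384, 0.3183]
orientation: [0.905, 3.008, -0.0]
force: [-1.1, 0.9, 0.4]
opening: 0.0487
gripper_force: 12.0
```

```bash
python3 -c "
from h import *
rel(.496,-.239,.297)"
```

```text
shift [ 0.     -0.0007  0.0213] yaw 0.987 q6 -1.527 tilt [ 0.     -0.0002] pos [ 0.4964 -0.2384  0.3183] F [-1.06  0.86  0.38] T [-0.034  0.188  0.038] t 15.75
```

carry_out --targets '[{"hand":40,"x":0,"y":0,"z":-0.0004,"ax":0,"ay":0,"az":-0.14},{"hand":40,"x":0,"y":0,"z":-0.0008,"ax":0,"ay":0,"az":-0.28},{"hand":40,"x":0,"y":0,"z":-0.0011,"ax":0,"ay":0,"az":-0.42},{"hand":40,"x":0,"y":0,"z":-0.0014,"ax":0,"ay":0,"az":-0.56}]'

```text
t: 16.25
tool_pos: [0.4964, -0.2384, 0.3197]
orientation: [-0.038, -3.141, 0.0]
force: [-1.4, -0.7, 1.1]
opening: 0.0485
gripper_force: 12.0
```

carry_out --targets '[{"hand":40,"x":0,"y":0,"z":-0.0003,"ax":0,"ay":0,"az":0},{"hand":40,"x":0,"y":0,"z":-0.0006,"ax":0,"ay":0,"az":0},{"hand":40,"x":0,"y":0,"z":-0.0008,"ax":0,"ay":0,"az":0}]'

```text
t: 16.62
tool_pos: [0.4964, -0.2383, 0.3202]
orientation: [-0.048, -3.141, -0.0]
force: [0.1, 0.4, -0.6]
opening: 0.0488
gripper_force: 12.0
```

```bash
python3 -c "
from h import *
rel(.496,-.239,.297)"
```

```text
shift [ 0.0004 -0.0007  0.0232] yaw 1.54 q6 -2.081 tilt [-0.0002  0.0002] pos [ 0.4964 -0.2383  0.3202] F [ 0.1   0.36 -0.55] T [0.022 0.076 0.009] t 16.62
```

carry_out --targets '[{"hand":40,"x":0,"y":0,"z":-0.0004,"ax":0,"ay":0,"az":0},{"hand":40,"x":0,"y":0,"z":-0.0008,"ax":0,"ay":0,"az":0},{"hand":40,"x":0,"y":0,"z":-0.0008,"ax":0,"ay":0,"az":0}]'

```text
t: 17.0
tool_pos: [0.4964, -0.2384, 0.3212]
orientation: [0.046, 3.141, -0.0]
force: [0.8, 1.0, -0.7]
opening: 0.0491
gripper_force: 12.0
```

```bash
python3 -c "
from h import *
rel(.496,-.239,.297)"
```

```text
shift [ 0.0004 -0.0006  0.0242] yaw 1.542 q6 -2.082 tilt [ 0. -0.] pos [ 0.4964 -0.2384  0.3212] F [ 0.77  1.01 -0.72] T [-0.006  0.094  0.016] t 17.0
```

carry_out --targets '[{"hand":40,"x":0,"y":0,"z":-0.0006,"ax":0,"ay":0,"az":0},{"hand":40,"x":0,"y":0,"z":-0.0012,"ax":0,"ay":0,"az":0},{"hand":40,"x":0,"y":0,"z":-0.0018,"ax":0,"ay":0,"az":0}]'

```text
t: 17.38
tool_pos: [0.4964, -0.2383, 0.323]
orientation: [0.045, 3.141, -0.0]
force: [0.6, -0.4, -1.0]
opening: 0.0484
gripper_force: 12.0
```

carry_out --targets '[{"hand":40,"x":0,"y":0,"z":-0.004,"ax":0,"ay":0,"az":0},{"hand":40,"x":0,"y":0,"z":-0.009,"ax":0,"ay":0,"az":0},{"hand":40,"x":0,"y":0,"z":-0.016,"ax":0,"ay":0,"az":0},{"hand":40,"x":0,"y":0,"z":-0.028,"ax":0,"ay":0,"az":0},{"hand":40,"x":0,"y":0,"z":-0.045,"ax":0,"ay":0,"az":0},{"hand":40,"x":0,"y":0,"z":-0.065,"ax":0,"ay":0,"az":0},{"hand":40,"x":0,"y":0,"z":-0.08,"ax":0,"ay":0,"az":0},{"hand":40,"x":0,"y":0,"z":-0.08,"ax":0,"ay":0,"az":0}]'

```text
t: 18.38
tool_pos: [0.4969, -0.2386, 0.4052]
orientation: [0.045, 3.138, -0.003]
force: [-1.5, -0.7, 0.1]
opening: 0.0487
gripper_force: 12.0
```

Run:
```python
from h import *
p,im,d=grab('wrist');cv2.imwrite('pics/w4.png',im)
# plate refit: rim ellipse in top picture, rim plane z=.017
pt,imt,dt=grab('top');cv2.imwrite('pics/t4.png',imt)
W=np.load('W.npy')[205:310,140:240]
q=W[...,:].reshape(-1,3);m=(q[:,2]>.004)&(q[:,2]<.03)&(np.hypot(q[:,0]-.494,q[:,1]-.137)<.1)
b=cv2.imread('pics/top0.png')[205:310,140:240].reshape(-1,3).min(1)>140
k=m&b&(q[:,2]>.011)
c,r=cv2.minEnclosingCircle(q[k][:,:2].astype(np.float32));print('plate',c,r,k.sum())
n=q[(np.hypot(q[:,0]-.494,q[:,1]-.137)<.035)];print('mid z',np.median(n[:,2]))
rel(.494,.1375,.40)
```

```text
plate (0.494875431060791, 0.13797365128993988) 0.08549343794584274 2551
mid z 0.00877104610020174
shift [0.0132 0.3756 0.0028] yaw 1.542 q6 -2.083 tilt [-0.      0.0001] pos [ 0.4964 -0.2383  0.4028] F [-0.15  0.13 -0.88] T [0.049 0.027 0.014] t 18.48
```

View pics/w4.png

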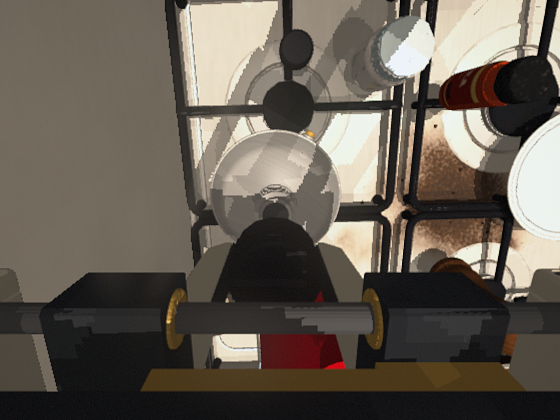

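View pics/t4.png

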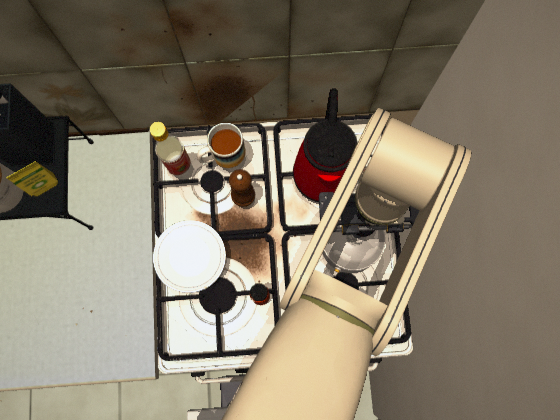

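carry_out --targets '[{"hand":40,"x":0.001,"y":0.02,"z":0,"ax":0,"ay":0,"az":0},{"hand":40,"x":0.003,"y":0.07,"z":0,"ax":0,"ay":0,"az":0},{"hand":40,"x":0.005,"y":0.125,"z":0,"ax":0,"ay":0,"az":0},{"hand":40,"x":0.007,"y":0.18,"z":0,"ax":0,"ay":0,"az":0},{"hand":40,"x":0.009,"y":0.235,"z":0,"ax":0,"ay":0,"az":0},{"hand":40,"x":0.011,"y":0.29,"z":0,"ax":0,"ay":0,"az":0},{"hand":40,"x":0.012,"y":0.345,"z":0,"ax":0,"ay":0,"az":0},{"hand":40,"x":0.0127,"y":0.3759,"z":0,"ax":0,"ay":0,"az":0}]'

```text
t: 19.48
tool_pos: [0.4932, 0.1411, 0.4021]
orientation: [-0.041, -3.14, -0.001]
force: [0.6, -0.0, -0.7]
opening: 0.0488
gripper_force: 12.0
```

carry_out --targets '[{"hand":40,"x":0,"y":0,"z":0.03,"ax":0,"ay":0,"az":0},{"hand":40,"x":0,"y":0,"z":0.07,"ax":0,"ay":0,"az":0},{"hand":40,"x":0,"y":0,"z":0.1,"ax":0,"ay":0,"az":0},{"hand":40,"x":0,"y":0,"z":0.12,"ax":0,"ay":0,"az":0},{"hand":40,"x":0,"y":0,"z":0.12,"ax":0,"ay":0,"az":0},{"hand":40,"x":0,"y":0,"z":0.12,"ax":0,"ay":0,"az":0}]'

```text
t: 20.23
tool_pos: [0.4944, 0.1382, 0.2836]
orientation: [0.045, 3.141, 0.0]
force: [0.6, -0.2, 0.2]
opening: 0.0489
gripper_force: 12.0
```

Run:
```python
from h import *
rel(.4945,.1378,.198)
W=np.load('W.npy');q=W.reshape(-1,3)
k=(np.abs(q[:,0]-.4945)<.12)&(np.abs(q[:,1]-.138)<.14);print('max z near plate',q[k,2].max(),'counter',W[250,120])
p,im,d=grab('wrist');cv2.imwrite('pics/w5.png',im)
V,U=np.mgrid[0:420,0:560]
w=np.stack([(U-p['cx'])/p['fx']*d,-(V-p['cy'])/p['fy']*d,-d],-1)@R(p).T+p['position']
h=w[(d>0)&(np.hypot(w[...,0]-.4945,w[...,1]-.138)<.022)]
h=h[h[:,2]<.17];print(np.histogram(h[:,2],12))
```

```text
shift [-0.0001 -0.0004  0.0856] yaw 1.542 q6 -1.37 tilt [0.0004 0.0002] pos [0.4944 0.1382 0.2836] F [ 0.62 -0.2   0.21] T [0.032 0.003 0.022] t 20.23
max z near plate 0.13309322125277334 counter [ 0.52837575  0.3124765  -0.03603433]
(array([1160,    0,    0,    0,    0,    0,    0,    0,    0,    0,    0,
       4469]), array([0.00646752, 0.01689819, 0.02732885, 0.03775952, 0.04819019,
       0.05862086, 0.06905152, 0.07948219, 0.08991286, 0.10034353,
       0.11077419, 0.12120486, 0.13163553]))
```

View pics/w5.png

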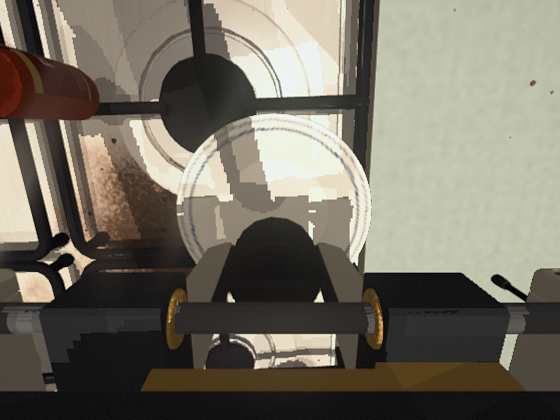

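carry_out --targets '[{"hand":40,"x":0,"y":0,"z":0.02,"ax":0,"ay":0,"az":0},{"hand":40,"x":0,"y":0,"z":0.045,"ax":0,"ay":0,"az":0},{"hand":40,"x":0,"y":0,"z":0.065,"ax":0,"ay":0,"az":0},{"hand":40,"x":0,"y":0,"z":0.075,"ax":0,"ay":0,"az":0},{"hand":40,"x":0,"y":0,"z":0.08,"ax":0,"ay":0,"az":0},{"hand":40,"x":0,"y":0,"z":0.083,"ax":0,"ay":0,"az":0},{"hand":40,"x":0,"y":0,"z":0.083,"ax":0,"ay":0,"az":0}]'

```text
t: 21.15
tool_pos: [0.4948, 0.1378, 0.2004]
orientation: [0.045, 3.141, 0.0]
force: [0.2, 0.5, -1.1]
opening: 0.0489
gripper_force: 12.0
```

carry_out --targets '[{"hand":40,"x":0,"y":0,"z":0.0005,"ax":0,"ay":0,"az":0},{"hand":40,"x":0,"y":0,"z":0.001,"ax":0,"ay":0,"az":0},{"hand":40,"x":0,"y":0,"z":0.0015,"ax":0,"ay":0,"az":0},{"hand":40,"x":0,"y":0,"z":0.0015,"ax":0,"ay":0,"az":0}]'

```text
t: 21.65
tool_pos: [0.4945, 0.1378, 0.1984]
orientation: [-0.045, -3.141, 0.0]
force: [-0.3, 0.9, -0.5]
opening: 0.0487
gripper_force: 12.0
```

carry_out --targets '[{"hand":40,"x":0,"y":0,"z":0.0003,"ax":0,"ay":0,"az":0},{"hand":40,"x":0,"y":0,"z":0.0006,"ax":0,"ay":0,"az":0},{"hand":40,"x":0,"y":0,"z":0.0009,"ax":0,"ay":0,"az":0},{"hand":40,"x":0,"y":0,"z":0.0009,"ax":0,"ay":0,"az":0}]'

```text
t: 22.15
tool_pos: [0.4945, 0.1378, 0.1975]
orientation: [-0.045, -3.141, -0.0]
force: [0.1, -0.2, 0.4]
opening: 0.0485
gripper_force: 12.0
```

carry_out --targets '[{"hand":40,"x":0,"y":0,"z":0.0003,"ax":0,"ay":0,"az":0},{"hand":40,"x":0,"y":0,"z":0.0005,"ax":0,"ay":0,"az":0},{"hand":40,"x":0,"y":0,"z":0.0005,"ax":0,"ay":0,"az":0}]'

```text
t: 22.52
tool_pos: [0.4945, 0.1377, 0.197]
orientation: [-0.045, -3.141, 0.0]
force: [1.1, -0.2, -0.8]
opening: 0.049
gripper_force: 12.0
```

carry_out --targets '[{"hand":40,"x":0,"y":0,"z":0.0003,"ax":0,"ay":0,"az":0},{"hand":40,"x":0,"y":0,"z":0.0005,"ax":0,"ay":0,"az":0},{"hand":40,"x":0,"y":0,"z":0.0005,"ax":0,"ay":0,"az":0}]'

```text
t: 22.9
tool_pos: [0.4946, 0.1378, 0.1969]
orientation: [0.045, 3.141, -0.0]
force: [-2.6, -0.1, 5.0]
opening: 0.0484
gripper_force: 12.0
```

carry_out --targets '[{"hand":40,"x":0,"y":0,"z":0.0003,"ax":0,"ay":0,"az":0},{"hand":40,"x":0,"y":0,"z":0.0005,"ax":0,"ay":0,"az":0},{"hand":40,"x":0,"y":0,"z":0.0005,"ax":0,"ay":0,"az":0}]'

```text
t: 23.28
tool_pos: [0.4947, 0.1378, 0.1968]
orientation: [0.045, 3.141, 0.0]
force: [-4.4, -0.3, 8.1]
opening: 0.0488
gripper_force: 12.0
```

carry_out --targets '[{"hand":40,"x":0,"y":0,"z":-0.0004,"ax":0,"ay":0,"az":0},{"hand":40,"x":0,"y":0,"z":-0.0009,"ax":0,"ay":0,"az":0},{"hand":40,"x":0,"y":0,"z":-0.0009,"ax":0,"ay":0,"az":0}]'

```text
t: 23.65
tool_pos: [0.4946, 0.1378, 0.1969]
orientation: [0.045, 3.141, 0.0]
force: [0.0, 0.3, 1.9]
opening: 0.049
gripper_force: 12.0
```

carry_out --targets '[{"hand":52,"x":0,"y":0,"z":0,"ax":0,"ay":0,"az":0},{"hand":54,"x":0,"y":0,"z":0,"ax":0,"ay":0,"az":0},{"hand":58,"x":0,"y":0,"z":0,"ax":0,"ay":0,"az":0},{"hand":64,"x":0,"y":0,"z":0,"ax":0,"ay":0,"az":0},{"hand":70,"x":0,"y":0,"z":0,"ax":0,"ay":0,"az":0},{"hand":72,"x":0,"y":0,"z":0,"ax":0,"ay":0,"az":0}]'

```text
t: 24.4
tool_pos: [0.4946, 0.1378, 0.1969]
orientation: [-0.045, -3.141, -0.0]
force: [-0.2, 0.2, 0.3]
opening: 0.0666
gripper_force: 0.0
```

Released; retreat straight up and check.

carry_out --targets '[{"hand":72,"x":0,"y":0,"z":-0.01,"ax":0,"ay":0,"az":0},{"hand":72,"x":0,"y":0,"z":-0.03,"ax":0,"ay":0,"az":0},{"hand":72,"x":0,"y":0,"z":-0.06,"ax":0,"ay":0,"az":0},{"hand":72,"x":0,"y":0,"z":-0.1,"ax":0,"ay":0,"az":0},{"hand":72,"x":0,"y":0,"z":-0.14,"ax":0,"ay":0,"az":0},{"hand":72,"x":0,"y":0,"z":-0.18,"ax":0,"ay":0,"az":0},{"hand":72,"x":0,"y":0,"z":-0.2,"ax":0,"ay":0,"az":0},{"hand":72,"x":0,"y":0,"z":-0.2,"ax":0,"ay":0,"az":0}]'

```text
t: 25.4
tool_pos: [0.4949, 0.1378, 0.3985]
orientation: [0.045, 3.138, 0.001]
force: [-0.1, 0.7, -0.2]
opening: 0.0668
gripper_force: 0.0
```

Run:
```python
from h import *
p,im,d=grab('wrist');cv2.imwrite('pics/w6.png',im)
V,U=np.mgrid[0:420,0:560]
w=np.stack([(U-p['cx'])/p['fx']*d,-(V-p['cy'])/p['fy']*d,-d],-1)@R(p).T+p['position']
h=w[(d>0)&(np.hypot(w[...,0]-.4945,w[...,1]-.138)<.05)];h=h[(h[:,2]>.03)&(h[:,2]<.06)]
print(cv2.minEnclosingCircle(h[h[:,2]>.039][:,:2].astype(np.float32)),np.median(h[:,2]),len(h))
r=w[(d>0)&(w[...,2]>.013)&(w[...,2]<.022)&(np.hypot(w[...,0]-.4945,w[...,1]-.138)<.092)&(np.hypot(w[...,0]-.4945,w[...,1]-.138)>.06)]
print('rim',r.min(0),r.max(0))
```

```text
((0.4944641590118408, 0.1375541388988495), 0.024880433455109596) 0.0427405839657265 1397
rim [0.4087768  0.05319084 0.01300178] [0.57801747 0.22173683 0.01880263]
```

View pics/w6.png

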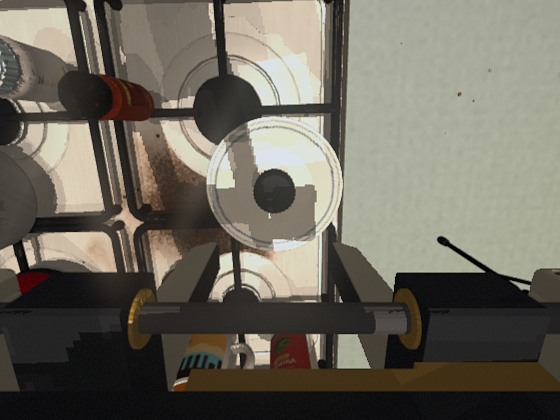

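The cap sits upright in the middle of the plate, at pixel (274,190). Its top is at z = 0.043 and the plate hasn't moved.

```bash
python3 -c "
from plant import robot
print(robot.close_job())"
```

```text
the job is handed in; nothing more can be done
None
```

The filler cap is unscrewed and resting upright within about 1 mm of the plate's centre by the last camera check; the plate hasn't moved and the job was handed in at about 25 s.

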